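# Crack-test a small dive cylinder's neck with a T-handled probe

### The arm

A 7-joint arm with a two-finger parallel gripper is mounted at the origin on the work surface. World frame = base frame: x ahead of the robot, y to its left, z up, the work surface at z = 0. Lengths are in m, angles in rad, forces in N, time in s.
With the tool pointing down it reaches from about 0.425 to 1.025 m from the base axis. Payload 9.4 kg.
Tool frame: the origin (TCP) lies on the centre line of the jaws, within the pads' length; the fingertips stand nose_length ahead of it and the grasp point (between the pads) lies 8 mm behind it (nose_length is the distance from the TCP to the fingertips, in m); z points along the fingers, y is the line along which they close (so a half turn about z gives the same grasp; the last joint's range is limited). The gripper opens to 85 mm and grips with 20 to 120 N. Pads are 22 mm wide; open, the fingers measure 114 mm over their backs; the gripper's body (76 mm by 85 mm) begins 54 mm behind the grasp point. The pads swing forward as they close: fully open they stand 13 mm farther back than shut.
Start: joints at [1.127, 0.599, -0.003, 1.599, 0.002, 0.943, -0.08], TCP at [0.26, -0.677, 0.206] pointing down, gripper open.
Joint ranges: [-2.57, 2.57], [-0.35, 1.97], [-1.29, 1.29], [0.11, 2.56], [-1.05, 4.19], [0.11, 1.86], [-2.63, 2.63]. Speed limits (rad/s): [2.22, 2.22, 3.01, 3.01, 3.14, 3.14, 3.14].

### API

Orientations are given as a unit quaternion [x, y, z, w].
In Python, from bench import get_state, grab_frame, finish_job, nose_length gives the robot as it stands. The module is installed in compiled form; this text tells all that it offers.
- The arm moves only by the shell command python3 -m jog 'ROWS'. ROWS is a JSON object of lists of equal length, an entry for each row: "dp": the shift along the world's x, y, z in mm, a list of three; "twist": the turn about the world's z in rad; "gripper": the opening, from 0 (shut) to 1 (fully open). In form: {"dp": [[tx, ty, tz], ...], "twist": [twist, ...], "gripper": [gripper, ...]}. A call has 1 to 12 rows; each row is the pose to reach, as a shift and turn from the pose commanded when the call began; what a row does not reach only later rows make up. A row lasts 1/10 s, in which the tool goes at most 50 mm and 8.59 degrees, less where a joint would pass 70% of its speed; a pose out of reach is approached as far as the arm can. A call with a gripper value outside its range is refused whole. The fingers move at their own pace and stop on an object; the grip force is fixed at half the most. Time passes only in rows, so rows that repeat a pose let the fingers close. It gives the time, the measured TCP pose, the force, the opening and the grip force at its end, in the units of the state.
- get_state(): the state, without advancing time (a new reading comes with each control period).
- grab_frame(name): name is "scene" or "top"; returns a dict with "image" (384x512x3 uint8, blue, green, red), "range_z" (384x512 float32, m along the optical axis (not along the pixel's ray), 0 where there is no reading), "fov_y" (degrees; the focal length in pixels is half the picture's height over the tangent of half this angle, whatever the lens; pixels are square), "cx", "cy" (the principal point, pixels), "world_from_camera" (4x4, takes a point from camera to world coordinates). Camera axes: x right, y down, z forward; pixel columns grow to the right and rows downward; lengths in m; the calibration is good to about 2 mm. A picture is of the moment at which its call begins.
- finish_job(): hands the job in; it is judged then, once.
The state is a dict: "t": time; "joint_positions": joint angles; "joint_velocities": joint speeds; "joint_efforts": joint torques, N m; "eef_pos": TCP position; "eef_rot": TCP orientation; "ft_force": force on the tool from outside, world axes, zero at the start; "torque": the same for the moment, N m; "finger_gap": opening from 0.0 (shut) to 1.0 (fully open); "grip_force": force on a finger pad.
Only numpy, scipy, OpenCV 4.12 (cv2) and the standard library are available. Lean on these libraries where they do the work, as an engineer would, in place of code of your own. Each camera call takes 0.05 s, during which the arm holds its last target. There are 200 camera calls.

### The job

Lift the T-handled crack-detector probe out of its holder and zero it on the aluminium reference block: carry its tip slowly (about 3 cm a second) along the whole notch, just above the face (about 5 mm) and without pressing on it, starting at the end with the raised stop. Then lower the probe upright through the open neck of the small cylinder, without touching the cylinder, until the collar on its stem is level with the top of the neck. Finish there, still holding the probe centred and steady in the neck, with nothing else carrying it; leave the dish, jar, gauge and spanner where they are.

Things in the scene. Friction and masses are not known exactly. Their poses are not given: they have to be found in the camera images.
- probe: Loose T-handled probe, 0.11 to 0.23 kg, at the start upright with its tip in the holder. Origin at the centre of its tip (lower end); z up along the stem, y along the T-bar, x across the bar. Steel stem 10 mm in diameter up from the tip; on top a black plastic T-bar 18 mm thick (x), 64 mm long (y), 26 mm high, from 125 to 151 mm above the tip.
- probe_handle (a point): Centre of the probe's T-bar, on the stem's axis, 138 mm above the tip; axes as the probe's. Grip here from above, the fingers closing across the 18 mm thickness (the probe's x).
- probe_collar (a point): Middle of the dark steel collar on the probe's stem, 60 mm above the tip; the collar is 14 mm in diameter and 5 mm high.
- holder: Fixed grey plastic socket block, 90 (x) by 70 (y) by 45 mm high, with an upright blind hole 11.5 mm wide and 40 mm deep in the middle of its top, where the probe stands (tip 5 mm above the bench). Origin at the centre of its underside.
- ref_block: Fixed aluminium reference block, 120 (x) by 50 (y) by 30 mm high, with a raised stop (10 mm thick, 14 mm higher than the face) across its -x end. Along the middle of its top face runs a dark notch 80 mm long (x), 6 mm wide, 3 mm deep, too narrow for the probe's tip. Origin at the centre of its underside.
- seam_mid (a point): Middle of the notch, level with the block's top face; x along the notch, pointing away from the raised stop. The notch begins at x = -40 mm, 10 mm from the stop's face, and ends at x = +40 mm; z up.
- cylinder: Fixed small aluminium gas cylinder, 70 mm in diameter and 150 mm high, standing upright with its valve removed, between two low wooden clamp blocks on a board (110 (x) by 118 (y) by 28 mm over all). Its open neck on top is 40 mm outside with a plain bore 26 mm in diameter (over the top 24 mm, the hollow is wider below); the hollow is 142 mm deep. Origin at the centre of its underside.
- neck_mouth (a point): Centre of the neck's opening, level with its top, 150 mm above the bench; z up along the bore.
- dish: Bystander: loose steel dish 90 mm across, 30 mm high. Origin at the centre of its underside.
- jar: Bystander: loose white jar with a blue lid, 56 mm across, 55 mm high. Origin at the centre of its underside.
- gauge: Bystander: loose round black pressure gauge, 60 mm across, 24 mm high, lying face up, with a short steel stem. Origin at the centre of its underside.
- spanner: Bystander: loose steel spanner 170 mm long, lying flat. Origin at the centre of its underside.
Things that resemble listed ones, but are neither listed nor needed, are in the scene too. There is more than one size of the cylinder; the one meant has the size given above.

How it is judged:
By the outcome, as a careful person would: the job done as asked, in the order asked, and still so for the second after the job is handed in, while the arm keeps its last pose, push and grip.
It also fails if it takes over 72 s, if anything falls off the work surface, if the arm or the gripper's body presses on something with over 40 N, if the wrist force passes 120 N, or if a joint passes its speed limit or range.

## Working session

There is one attempt and no reset: what is moved stays moved. The work goes in short steps, Python scripts to look and compute and a shell command to move; the robot and the scene stay as the last step left them, time stands still between calls to the robot, and variables do not carry over. Pictures are saved under pics/ and viewed, at most 10 in all, crops included, and the job is handed in when it is done.

```bash
mkdir -p pics; cat > h.py <<'E'
import numpy as np, cv2, pickle
from bench import *
def grab(n,tag):
    f=grab_frame(n); pickle.dump(f,open(f'pics/{tag}.pkl','wb')); cv2.imwrite(f'pics/{tag}.png',f['image']); return f
def load(tag): return pickle.load(open(f'pics/{tag}.pkl','rb'))
def cloud(f):
    h,w=f['range_z'].shape; F=h/2/np.tan(np.radians(f['fov_y'])/2)
    u,v=np.meshgrid(np.arange(w),np.arange(h)); z=f['range_z']
    P=np.stack([(u-f['cx'])/F*z,(v-f['cy'])/F*z,z],-1)
    M=np.array(f['world_from_camera']); P=P@M[:3,:3].T+M[:3,3]; P[z==0]=np.nan; return P
E
python3 - <<'E'
from h import *
for n in ('scene','top'):
    f=grab(n,n+'0'); print(n,f['fov_y'],f['cx'],f['cy'],np.round(f['world_from_camera'],3).tolist())
a=cv2.imread('pics/scene0.png');b=cv2.imread('pics/top0.png')
cv2.imwrite('pics/s0.png',cv2.resize(a,(800,600)));cv2.imwrite('pics/t0.png',cv2.resize(b,(800,600)))
s=get_state();print(s['eef_pos'],s['eef_rot'],s['finger_gap'],nose_length if not callable(nose_length) else nose_length(),s['t'])
E
```

```text
scene 43.61859688203862 262.7917682562951 183.6646701724458 [[-0.841, 0.422, -0.338, 1.068], [0.54, 0.637, -0.55, 0.78], [-0.017, -0.645, -0.764, 1.109], [0.0, 0.0, 0.0, 1.0]]
top 57.03667004621999 258.15467103780173 190.33825081313003 [[0.045, -0.977, 0.21, 0.397], [-0.999, -0.043, 0.012, 0.039], [-0.003, -0.21, -0.978, 1.171], [0.0, 0.0, 0.0, 1.0]]
[ 0.25980157 -0.6763439   0.20507926] [ 9.83226283e-01  1.82388471e-01 -1.97349886e-04 -6.94763239e-04] 1.0030423354257478 0.011 0.1
```

View pics/s0.png

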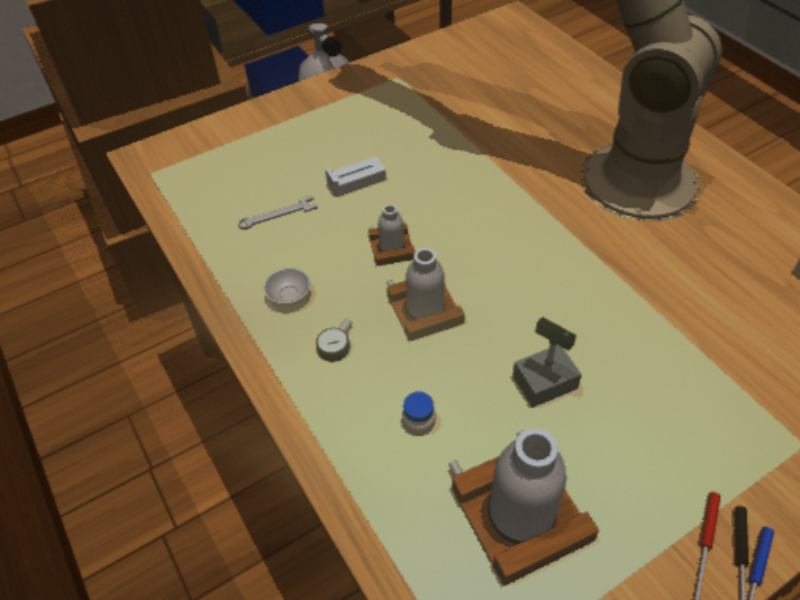

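View pics/t0.png

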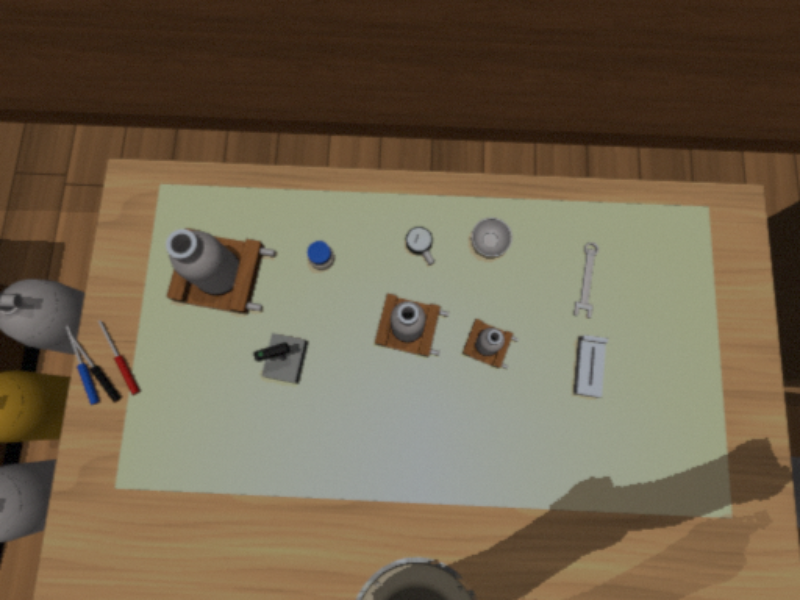

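The scene view shows the probe in its holder at (550,350). There are three cylinders at (525,490), (425,285) and (390,230), and the ref block is at (355,175). In the top view these are the probe at (272,352), the middle cylinder at (408,315) and the ref block at (591,367), with its stop end still to be identified. Next I'll fuse the depth from both views.

```bash
python3 - <<'E'
from h import *
S=800/512
def box(tag,x0,y0,x1,y1):
    P=cloud(load(tag)); return P[int(y0/S):int(y1/S),int(x0/S):int(x1/S)].reshape(-1,3)
def rect(Q): 
    r=cv2.minAreaRect((Q[:,:2]*1000).astype(np.float32)); return np.round(r[0],1),np.round(r[1],1),round(r[2],1)
def sel(Q,a,b): return Q[(Q[:,2]>a)&(Q[:,2]<b)]
bx={'probe':((500,310,600,410),(240,325,320,390)),'cylM':((375,240,475,345),(365,285,455,365)),'cylS':((365,200,417,268),(455,310,520,375)),'cylL':((450,420,605,585),(155,220,280,320)),'ref':((318,150,392,200),(565,325,615,410))}
for k,(s,t) in bx.items():
  for tag,b in (('scene0',s),('top0',t)):
    Q=box(tag,*b); Q=Q[~np.isnan(Q[:,0])]; z=Q[:,2]
    h,e=np.histogram(z,np.arange(-.01,.32,.005)); print(k,tag,'zmax %.4f'%np.sort(z)[-5],[(round(e[i]*1000),int(h[i])) for i in np.argsort(-h)[:6]])
    if k=='probe':
        T=sel(Q,.146,.17); print(' Ttop',rect(T),T.mean(0).round(4),len(T)); T=sel(Q,.04,.05); print(' holder',rect(T),np.median(T[:,2]))
    elif k=='ref':
        T=sel(Q,.025,.035);print(' face',rect(T),np.median(T[:,2]),len(T),T.mean(0).round(4)); T=sel(Q,.039,.055);print(' stop',rect(T),np.median(T[:,2]),len(T)); 
    else:
        m=np.sort(z)[-5]; T=sel(Q,m-.006,m+.004); (c,r)=cv2.minEnclosingCircle((T[:,:2]*1000).astype(np.float32)); print(' neck',np.round(c,1),round(r,1),len(T),np.median(T[:,2]))
E
```

```text
probe scene0 zmax 0.1613 [(0, 1922), (45, 519), (5, 509), (-5, 268), (40, 168), (155, 116)]
 Ttop (array([503.5, 294.9]), array([21.4, 64.1]), 22.2) [0.5053 0.2969 0.1556] 213
 holder (array([503., 294.]), array([75.4, 92. ]), 82.7) 0.04657865265261729
probe top0 zmax 0.1592 [(0, 786), (-5, 499), (40, 272), (45, 225), (155, 82), (150, 56)]
 Ttop (array([503.6, 291.7]), array([18.2, 63.7]), 20.7) [0.5033 0.2909 0.155 ] 149
 holder (array([503.8, 291.4]), array([70.8, 89.5]), 81.5) 0.04483734791255878
cylM scene0 zmax 0.1550 [(0, 1599), (5, 607), (25, 273), (-5, 248), (30, 187), (20, 184)]
 neck [587.8  44.2] 21.8 83 0.1514338064805847
cylM top0 zmax 0.1536 [(0, 1048), (-5, 666), (25, 360), (5, 218), (30, 79), (10, 64)]
 neck [587.2  41.6] 19.7 72 0.15014880774043438
cylS scene0 zmax 0.1492 [(0, 452), (5, 215), (20, 131), (-5, 64), (10, 62), (15, 54)]
 neck [600.1  33.1] 11.5 9 0.14917041670817532
cylS top0 zmax 0.1105 [(0, 697), (-5, 375), (20, 157), (5, 127), (15, 94), (80, 46)]
 neck [ 555.6 -128.5] 14.3 43 0.10837865229990307
cylL scene0 zmax 0.2202 [(0, 3830), (40, 1154), (5, 749), (10, 671), (-5, 576), (35, 264)]
 neck [684.7 460.9] 28.9 288 0.21675463128630174
cylL top0 zmax 0.2174 [(0, 1345), (-5, 977), (40, 388), (35, 299), (10, 259), (5, 233)]
 neck [685.5 457.5] 28.8 176 0.21432952695082985
ref scene0 zmax 0.0478 [(0, 599), (5, 252), (30, 234), (25, 105), (-5, 96), (10, 50)]
 face (array([ 515.9, -337.4]), array([ 61.9, 121. ]), 83.7) 0.03157375234199988 339 [ 0.5119 -0.3343  0.0311]
 stop (array([ 570.7, -342. ]), array([56.8, 12. ]), 82.6) 0.04535498132557925 44
ref top0 zmax 0.0457 [(0, 610), (-5, 380), (25, 302), (30, 242), (5, 53), (40, 40)]
 face (array([ 515.2, -340. ]), array([ 51.4, 119.3]), 84.3) 0.029739746030865155 544 [ 0.5109 -0.3393  0.0297]
 stop (array([ 570.4, -346.6]), array([50.3, 10.5]), 83.6) 0.04325477626106544 52
```

The middle cylinder is the right one: neck 150 mm high and 40 mm across, at (587.5, 42.5). The probe bar is at (503.5, 293) with its x axis at 21.5° and its top at 155 mm. The block centre is at (515.5, -338.7), with its x axis at 174.2° and the stop at the far (+x world) end. I'll move to above the probe.

```bash
python3 -m jog '{"dp":[[40,40,10],[80,80,20],[120,120,30],[160,160,30],[190,200,30],[215,240,30],[235,285,30],[240,330,30],[240,376,30],[242,420,30],[243,465,30],[243,510,30]],"twist":[0,0.13,0.26,0.4,0.53,0.66,0.79,0.92,1.06,1.2,1.32,1.45],"gripper":[1,1,1,1,1,1,1,1,1,1,1,1]}'
python3 -m jog '{"dp":[[0,45,0],[0,90,0],[0,135,0],[0,180,0],[0,225,0],[0,270,0],[0,315,0],[0,360,0],[0,405,0],[0,440,0],[0,459,0],[0,459,0]],"twist":[0.129,0.129,0.129,0.129,0.129,0.129,0.129,0.129,0.129,0.129,0.129,0.129],"gripper":[1,1,1,1,1,1,1,1,1,1,1,1]}'
python3 - <<'E'
from h import *
s=get_state();print(s['eef_pos'],s['eef_rot'],s['ft_force'],s['joint_positions'])
f=grab('scene','s1');g=grab('top','t1')
a=cv2.resize(f['image'][150:290,280:430],None,fx=3.5,fy=3.5)[:500,:400];b=cv2.resize(g['image'][170:270,120:220],(400,400))
o=np.zeros((500,800,3),np.uint8);o[:a.shape[0],:a.shape[1]]=a;o[:400,400:]=b;cv2.imwrite('pics/c1.png',o)
E
```

```text
t: 1.3
eef_pos: [0.5027, -0.1646, 0.2358]
eef_rot: [0.613, 0.79, 0.0, -0.0]
ft_force: [-0.5, 0.0, -0.1]
finger_gap: 1.002
grip_force: 0.0
t: 2.5
eef_pos: [0.502, 0.2957, 0.2356]
eef_rot: [0.561, 0.828, 0.0, -0.001]
ft_force: [0.0, 0.2, -0.1]
finger_gap: 0.997
grip_force: 0.0
[0.50200795 0.29570482 0.2355976 ] [ 5.61081233e-01  8.27760254e-01  4.84062696e-04 -7.60306702e-04] [ 0.00042697  0.22030845 -0.14626305] [-0.23197368  0.44512113 -0.5606063   1.87603796  0.29380967  0.90236644
 -0.55329916]
```

View pics/c1.png

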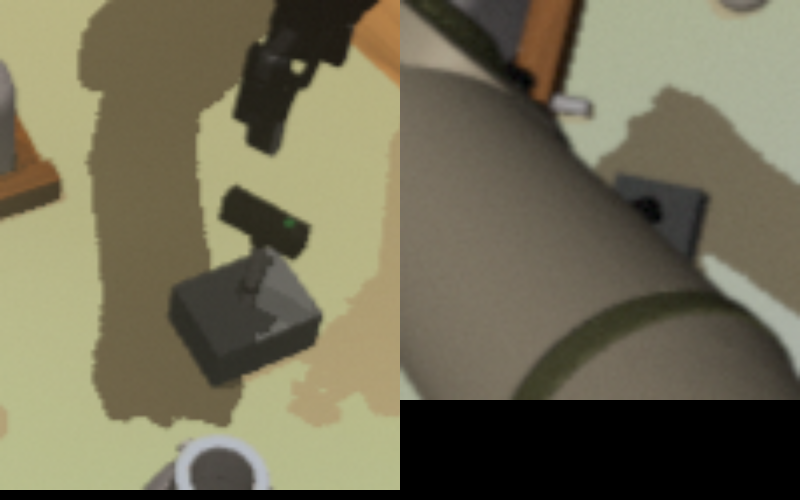

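The left crop shows the fingers above the T-bar, in line with it. The right crop (top view) is hidden by the forearm. I'll check that the arm has settled before descending.

```bash
python3 -m jog '{"dp":[[0,0,-10],[0,0,-15],[0,0,-15],[0,0,-15]],"twist":[0,0,0,0],"gripper":[1,1,1,1]}'
python3 - <<'E'
from h import *
for i in range(4):
    s=get_state();print(s['eef_pos'],s['t']); f=grab('scene','s2')
P=cloud(f);I=f['image']
# gripper points: dark & near tool
Q=P.reshape(-1,3);m=(np.hypot(Q[:,0]-.503,Q[:,1]-.293)<.08)
for a,b in ((.146,.17),(.205,.22),(.22,.24),(.24,.26),(.26,.3)):
    k=m&(Q[:,2]>a)&(Q[:,2]<b);T=Q[k];r=cv2.minAreaRect((T[:,:2]*1000).astype(np.float32)) if len(T)>3 else None;print(a,b,len(T),r, T[:,2].min() if len(T) else 0)
E
```

```text
t: 3.0
eef_pos: [0.5031, 0.2916, 0.2206]
eef_rot: [0.563, 0.826, -0.0, -0.0]
ft_force: [0.4, -0.0, 0.1]
finger_gap: 1.002
grip_force: 0.0
[0.50307682 0.29156085 0.22063725] 3.0
[0.50317816 0.29180478 0.22091499] 3.05
[0.50317349 0.29198511 0.22103998] 3.1
[0.50317099 0.29216166 0.22111275] 3.15
0.146 0.17 206 ((503.97747802734375, 294.86749267578125), (19.942604064941406, 62.422271728515625), 19.030935287475586) 0.14625754302006266
0.205 0.22 0 None 0
0.22 0.24 0 None 0
0.24 0.26 0 None 0
0.26 0.3 126 ((502.4165344238281, 296.7810974121094), (109.55570220947266, 22.99298858642578), 16.82571792602539) 0.26082549764212815
```

```bash
python3 - <<'E'
from h import *
f=load('s2');P=cloud(f);I=f['image']
c=cv2.resize(I[120:260,290:430],(560,560),interpolation=cv2.INTER_NEAREST);cv2.imwrite('pics/c2.png',c)
for r in range(130,236,6): print(r,[None if np.isnan(P[r,x,2]) else (P[r,x]*1000).astype(int).tolist() for x in range(340,385,8)])
E
```

```text
130 [[241, -68, 4], [218, -54, 3], [541, 284, 440], [539, 304, 455], [532, 317, 462], [518, 325, 461]]
136 [[258, -46, 3], [236, -31, 4], [537, 284, 422], [539, 306, 441], [529, 318, 445], [516, 327, 445]]
142 [[275, -24, 4], [254, -10, 4], [538, 287, 408], [527, 299, 412], [523, 316, 423], [508, 324, 421]]
148 [[292, -3, 3], [271, 11, 4], [538, 290, 393], [535, 309, 407], [524, 320, 410], [509, 328, 408]]
154 [[305, 13, -1], [287, 30, 2], [539, 295, 379], [533, 311, 390], [523, 323, 394], [506, 329, 390]]
160 [[321, 33, -1], [300, 47, -2], [539, 298, 364], [531, 312, 372], [506, 312, 357], [219, 104, 0]]
166 [[340, 57, 3], [319, 70, 2], [550, 311, 363], [528, 313, 353], [460, 278, 279], [237, 125, 2]]
172 [[357, 77, 4], [570, 310, 356], [560, 324, 363], [527, 316, 334], [276, 131, 5], [254, 143, 2]]
178 [[370, 94, 0], [570, 313, 340], [560, 327, 347], [527, 320, 319], [293, 151, 6], [269, 161, 1]]
184 [[385, 113, 1], [567, 314, 319], [555, 325, 323], [325, 152, 1], [310, 169, 7], [287, 180, 3]]
190 [[402, 133, 4], [555, 306, 284], [544, 319, 288], [342, 171, 3], [321, 184, 2], [300, 196, 0]]
196 [[414, 149, 1], [394, 161, 0], [374, 174, 0], [357, 190, 4], [337, 202, 3], [318, 215, 4]]
202 [[429, 167, 2], [409, 179, 1], [390, 193, 2], [371, 206, 3], [352, 219, 4], [334, 233, 5]]
208 [[443, 185, 2], [514, 279, 158], [497, 290, 157], [387, 224, 6], [365, 235, 1], [348, 249, 4]]
214 [[455, 200, 0], [516, 284, 140], [508, 303, 156], [495, 316, 161], [382, 253, 6], [363, 265, 5]]
220 [[471, 220, 6], [452, 231, 4], [430, 241, -1], [498, 323, 146], [394, 268, 3], [376, 280, 3]]
226 [[482, 234, 2], [488, 268, 48], [469, 279, 45], [424, 269, -1], [407, 283, 1], [390, 296, 3]]
232 [[516, 270, 44], [499, 282, 44], [483, 295, 47], [465, 306, 46], [420, 298, 1], [403, 311, 2]]
```

View pics/c2.png

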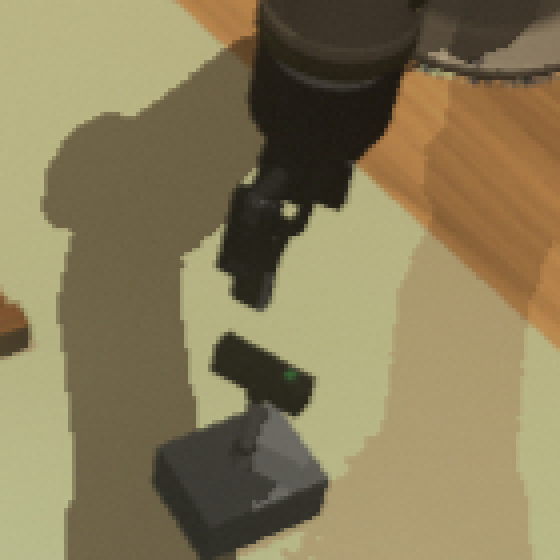

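The crop shows the fingertip ending near (265,308), which is full-frame pixel (356,197). Depth puts that higher than I expected, so I'll check it numerically.

```bash
python3 - <<'E'
from h import *
print(nose_length, type(nose_length))
f=load('s2');P=cloud(f);M=np.array(f['world_from_camera']);F=192/np.tan(np.radians(f['fov_y'])/2)
def proj(p):
    q=M[:3,:3].T@(np.array(p)-M[:3,3]);return [round(float(F*q[0]/q[2]+f['cx']),1),round(float(F*q[1]/q[2]+f['cy']),1)]
u=np.array([np.cos(.374),np.sin(.374),0])
c=np.array([.503,.292,0])
for z in (.21,.223,.25,.265,.28):
    print(z,[proj(c+s*u+[0,0,z]) for s in (-.05,.043,.055)])
for r in range(186,201):
    row=P[r,335:375]; k=np.where(row[:,2]>.17)[0]
    print(r,[(335+int(i),(row[i]*1000).astype(int).tolist()) for i in k[[0,len(k)//2,-1]]] if len(k) else '-')
E
```

```text
0.011 <class 'float'>
0.21 [[367.5, 183.1], [348.7, 208.0], [346.2, 211.3]]
0.223 [[368.3, 179.7], [349.4, 204.6], [346.8, 207.9]]
0.25 [[370.0, 172.3], [350.8, 197.3], [348.2, 200.7]]
0.265 [[371.0, 168.0], [351.7, 193.2], [349.0, 196.6]]
0.28 [[372.0, 163.7], [352.5, 188.9], [349.9, 192.4]]
186 [(344, [571, 307, 308]), (351, [565, 322, 320]), (358, [545, 323, 308])]
187 [(345, [573, 313, 313]), (352, [567, 327, 322]), (358, [538, 318, 294])]
188 [(347, [570, 316, 310]), (353, [566, 330, 321]), (358, [540, 320, 293])]
189 [(348, [556, 306, 287]), (353, [566, 330, 318]), (358, [536, 317, 285])]
190 [(348, [555, 306, 284]), (353, [565, 329, 313]), (357, [542, 320, 289])]
191 [(347, [550, 299, 268]), (352, [552, 315, 287]), (357, [540, 319, 282])]
192 [(347, [551, 300, 267]), (352, [552, 316, 283]), (357, [540, 320, 280])]
193 [(347, [551, 301, 264]), (352, [551, 315, 279]), (356, [543, 320, 279])]
194 [(348, [553, 307, 268]), (352, [551, 316, 276]), (356, [542, 320, 274])]
195 [(350, [552, 312, 270]), (353, [550, 318, 274]), (356, [542, 320, 271])]
196 [(352, [552, 318, 272]), (354, [543, 316, 264]), (355, [544, 320, 268])]
197 [(354, [544, 318, 263]), (355, [543, 319, 263]), (355, [543, 319, 263])]
198 -
199 -
200 -
```

The camera puts the open fingertips at z≈0.264, about 40 mm higher than the TCP reading implies. I'll descend in stages and check against the bar in the image.

```bash
python3 -m jog '{"dp":[[0,0,-15],[0,0,-30],[0,0,-45],[0,0,-60],[0,0,-70],[0,0,-70],[0,0,-70]],"twist":[0,0,0,0,0,0,0],"gripper":[1,1,1,1,1,1,1]}'
python3 - <<'E'
from h import *
f=grab('scene','s3');g=grab('top','t3');print(get_state()['eef_pos'])
for f,(r0,r1,c0,c1) in ((f,(185,225,335,385)),):
    P=cloud(f)
    for r in range(r0,r1,2):
        row=P[r,c0:c1]; k=np.where(row[:,2]>.12)[0]
        print(r,[(c0+int(i),(row[i]*1000).astype(int).tolist()) for i in k[[0,len(k)//4,len(k)//2,-1]]] if len(k) else '-')
cv2.imwrite('pics/c3.png',cv2.resize(f['image'][150:250,320:420],(600,600)))
E
```

```text
t: 3.9
eef_pos: [0.5031, 0.2924, 0.151]
eef_rot: [0.563, 0.827, 0.0, -0.0]
ft_force: [0.7, -0.9, 0.1]
finger_gap: 0.999
grip_force: 0.0
[0.5032988  0.29257432 0.15150209]
185 [(349, [535, 288, 269]), (355, [538, 308, 291]), (361, [524, 313, 286]), (372, [452, 285, 212])]
187 [(346, [560, 304, 295]), (352, [547, 309, 291]), (359, [534, 317, 291]), (371, [455, 286, 207])]
189 [(344, [565, 303, 291]), (351, [555, 314, 295]), (358, [535, 316, 283]), (371, [452, 285, 196])]
191 [(344, [569, 308, 291]), (348, [564, 315, 294]), (352, [557, 320, 295]), (363, [517, 316, 264])]
193 [(343, [568, 305, 280]), (347, [567, 315, 290]), (351, [561, 322, 293]), (362, [521, 318, 262])]
195 [(343, [570, 308, 277]), (347, [564, 315, 280]), (352, [561, 326, 290]), (361, [525, 320, 259])]
197 [(342, [572, 308, 271]), (346, [565, 314, 273]), (351, [562, 325, 282]), (360, [529, 321, 256])]
199 [(342, [571, 308, 264]), (345, [569, 315, 270]), (349, [564, 322, 274]), (357, [534, 319, 250])]
201 [(342, [571, 309, 258]), (345, [568, 316, 263]), (349, [565, 324, 269]), (356, [536, 319, 243])]
203 [(341, [573, 309
[... 390 characters left out ...]
342, [520, 267, 136]), (347, [553, 313, 212]), (352, [543, 319, 211]), (362, [490, 304, 155])]
213 [(344, [520, 275, 137]), (349, [551, 319, 210]), (355, [508, 299, 155]), (366, [486, 315, 156])]
215 [(348, [515, 284, 135]), (353, [509, 295, 143]), (358, [506, 308, 156]), (367, [489, 321, 158])]
217 [(351, [511, 292, 133]), (355, [509, 303, 144]), (359, [504, 311, 149]), (367, [488, 322, 149])]
219 [(352, [511, 296, 129]), (355, [508, 303, 135]), (359, [506, 314, 145]), (366, [491, 323, 144])]
221 [(358, [504, 310, 131]), (360, [504, 317, 140]), (362, [501, 320, 140]), (365, [494, 324, 140])]
223 [(362, [501, 322, 135]), (362, [501, 322, 135]), (363, [499, 323, 134]), (364, [498, 325, 136])]
```

View pics/c3.png

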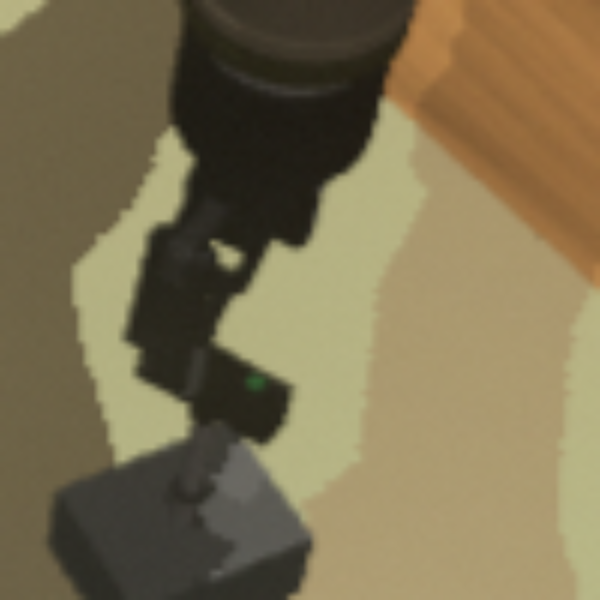

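The crop shows the near fingertip ending at about (195,395), in front of the bar, and depth gives z≈0.2. The far fingertip also reads 0.196. So the real fingertips sit about 44 mm above the reported TCP height. I'll descend another 60 mm, watching the force.

```bash
python3 -m jog '{"dp":[[0,0,-10],[0,0,-20],[0,0,-30],[0,0,-40],[0,0,-40]],"twist":[0,0,0,0,0],"gripper":[1,1,1,1,1]}'
python3 -m jog '{"dp":[[0,0,-7],[0,0,-14],[0,0,-20],[0,0,-20]],"twist":[0,0,0,0],"gripper":[1,1,1,1]}'
python3 - <<'E'
from h import *
f=grab('scene','s4');print(get_state()['eef_pos'],get_state()['ft_force'])
P=cloud(f)
for r in range(195,235,2):
        row=P[r,335:390]; k=np.where(row[:,2]>.1)[0]
        print(r,[(335+int(i),(row[i]*1000).astype(int).tolist()) for i in k[[0,len(k)//4,len(k)//2,-1]]] if len(k) else '-')
cv2.imwrite('pics/c4.png',cv2.resize(f['image'][150:250,320:420],(600,600)))
E
```

```text
t: 4.5
eef_pos: [0.5022, 0.2917, 0.1091]
eef_rot: [0.563, 0.827, -0.001, -0.001]
ft_force: [-0.3, 0.3, 0.2]
finger_gap: 1.003
grip_force: 0.0
t: 4.9
eef_pos: [0.5026, 0.2919, 0.09]
eef_rot: [0.563, 0.827, -0.001, -0.0]
ft_force: [-0.2, -0.1, 0.1]
finger_gap: 1.003
grip_force: 0.0
[0.50276789 0.29212572 0.0904357 ] [ 0.46457468  0.8870099  -0.2269361 ]
195 [(348, [525, 281, 219]), (354, [535, 309, 254]), (360, [527, 319, 260]), (372, [498, 328, 249])]
197 [(347, [530, 284, 217]), (352, [535, 304, 242]), (358, [529, 316, 251]), (369, [508, 329, 250])]
199 [(347, [531, 286, 213]), (352, [534, 304, 234]), (358, [524, 313, 236]), (368, [455, 286, 160])]
201 [(346, [534, 287, 208]), (351, [538, 306, 231]), (357, [527, 314, 232]), (368, [454, 286, 151])]
203 [(345, [536, 287, 202]), (350, [544, 309, 232]), (356, [529, 314, 227]), (367, [454, 285, 142])]
205 [(342, [566, 307, 237]), (347, [553, 309, 230]), (354, [533, 313, 221]), (366, [457, 285, 136])]
207 [(341, [568, 307, 232]), (346, [560, 314, 233]), (351, [508, 283, 162]), (360, [514, 315, 202])]
209 [(341, [567, 307, 223]), (345, [563
[... 383 characters left out ...]
07, 194]), (346, [565, 325, 211]), (353, [533, 318, 179]), (367, [486, 321, 147])]
219 [(338, [574, 309, 191]), (345, [554, 313, 181]), (352, [537, 319, 174]), (366, [489, 322, 142])]
221 [(338, [573, 310, 184]), (344, [564, 320, 189]), (350, [547, 323, 179]), (365, [496, 325, 143])]
223 [(340, [570, 314, 178]), (344, [566, 323, 186]), (349, [543, 317, 161]), (364, [497, 325, 134])]
225 [(341, [551, 301, 140]), (343, [554, 310, 152]), (346, [564, 329, 183]), (353, [504, 298, 100])]
227 [(343, [552, 309, 142]), (345, [550, 314, 146]), (347, [548, 318, 149]), (350, [537, 318, 141])]
229 [(345, [549, 314, 136]), (346, [550, 319, 143]), (347, [544, 316, 135]), (349, [541, 320, 137])]
231 -
233 -
```

View pics/c4.png

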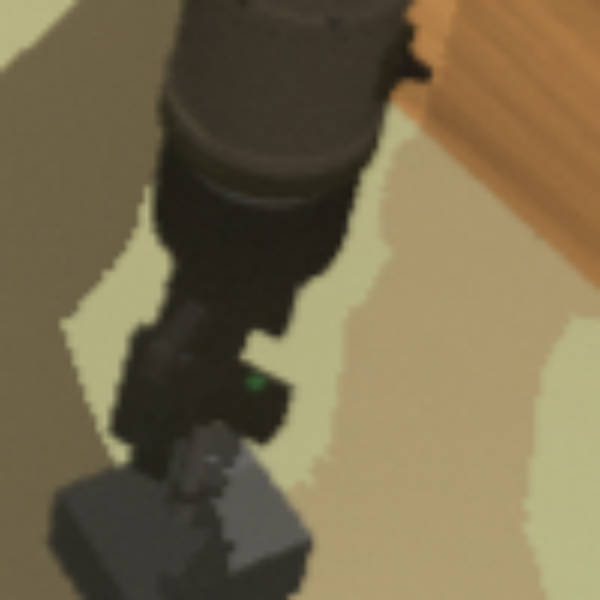

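The crop shows the fingertips straddling the bar and ending at about (150,475), with z≈0.135 on both fingers. That is where I wanted them, so I'll close.

```bash
python3 -m jog '{"dp":[[0,0,0],[0,0,0],[0,0,0],[0,0,0],[0,0,0],[0,0,0],[0,0,0],[0,0,0]],"twist":[0,0,0,0,0,0,0,0],"gripper":[0,0,0,0,0,0,0,0]}'
```

```text
t: 5.75
eef_pos: [0.5035, 0.2925, 0.0912]
eef_rot: [0.563, 0.827, 0.0, 0.0]
ft_force: [1.8, 0.2, 3.7]
finger_gap: 0.206
grip_force: 59.1
```

Gripped: the gap of 0.206 is about 17.5 mm, matching the bar. I'll lift straight up.

```bash
python3 -m jog '{"dp":[[0,0,3],[0,0,8],[0,0,16],[0,0,26],[0,0,38],[0,0,52],[0,0,70],[0,0,90],[0,0,112],[0,0,134],[0,0,150],[0,0,155]],"twist":[0,0,0,0,0,0,0,0,0,0,0,0],"gripper":[0,0,0,0,0,0,0,0,0,0,0,0]}'
python3 -m jog '{"dp":[[-5,-15,10],[-10,-40,20],[-15,-70,30],[-20,-105,30],[-25,-145,30],[-30,-185,30],[-35,-225,30],[-40,-260,30],[-40,-285,30],[-40,-300,30],[-40,-300,30],[-40,-300,30]],"twist":[0,0,0,0,0,0,0,0,0,0,0,0],"gripper":[0,0,0,0,0,0,0,0,0,0,0,0]}'
python3 - <<'E'
from h import *
f=grab('scene','s5');g=grab('top','t5');s=get_state();print(s['eef_pos'],s['ft_force'],s['torque'],s['joint_positions'])
o=np.zeros((500,800,3),np.uint8)
o[:,:400]=cv2.resize(f['image'][75:325,200:400],(400,500));o[:400,400:]=cv2.resize(g['image'][150:350,150:350],(400,400));cv2.imwrite('pics/c5.png',o)
E
```

```text
t: 6.95
eef_pos: [0.5027, 0.2924, 0.2484]
eef_rot: [0.563, 0.827, 0.001, 0.0]
ft_force: [0.5, 0.3, -1.0]
finger_gap: 0.199
grip_force: 58.8
t: 8.15
eef_pos: [0.4621, -0.0079, 0.2758]
eef_rot: [0.563, 0.826, -0.0, -0.0]
ft_force: [0.4, 1.0, -2.2]
finger_gap: 0.203
grip_force: 58.9
[ 0.46252347 -0.00697102  0.27584426] [-0.69592737  0.79180421 -1.6930152 ] [ 0.01619722  0.00176547 -0.03253873] [ 0.33629109  0.23272627 -0.5369158   2.06731051  0.15331724  0.87955129
  0.08919315]
```

View pics/c5.png

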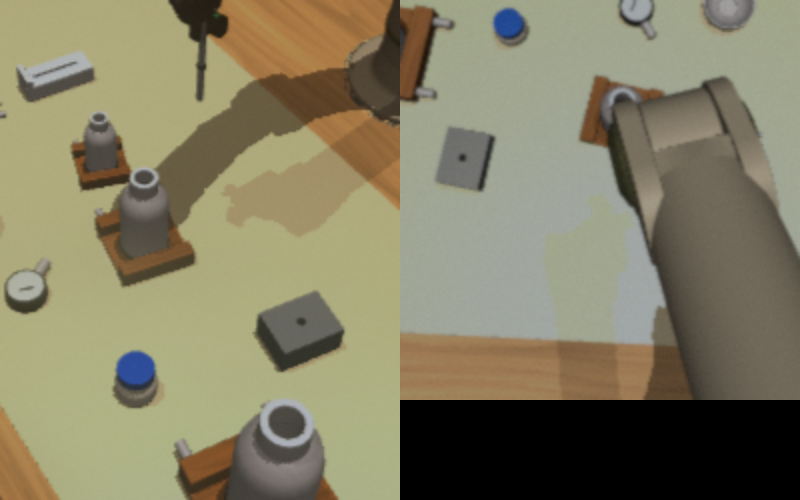

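The left crop (scene) shows the probe hanging upright, with its tip at about (200,98), full-frame pixel (300,124). The holder is now empty. The right crop (top view) is blocked by the arm. Next I'll measure the stem axis in the scene camera's frame, relative to the TCP.

```bash
cat >> h.py <<'E'
def stem(tag,r0,r1,c0,c1,zmin,verbose=1):
    f=load(tag);P=cloud(f);M=np.array(f['world_from_camera']);F=192/np.tan(np.radians(f['fov_y'])/2);out=[]
    for r in range(r0,r1):
        k=[c for c in range(c0,c1) if P[r,c,2]>zmin]
        if not k or len(k)>9: continue
        d=np.min(f['range_z'][r,k]); c=np.mean(k)
        q=np.array([(c-f['cx'])/F,(r-f['cy'])/F,1.])*(d+.005/0.8)   # radius toward the axis
        p=M[:3,:3]@q+M[:3,3]; out.append(p)
        if verbose: print(r,k[0],k[-1],(p*1000).round(1))
    return np.array(out)
E
python3 - <<'E'
from h import *
o=stem('s5',92,128,285,320,.15)
A=np.polyfit(o[:,2],o[:,:2],1);print(A)
r=np.median(o[:,:2],0);print(r)
E
```

```text
94 295 302 [474.6   2.3 310.4]
95 297 302 [4.696e+02 2.000e-01 3.034e+02]
96 299 302 [468.6   3.5 301.9]
97 299 302 [461.   -6.2 288.4]
98 299 302 [461.6  -5.2 286. ]
99 299 302 [461.   -5.7 282.1]
100 299 302 [459.5  -7.4 276.8]
101 299 302 [460.   -6.6 274.1]
102 300 302 [458.5  -6.  270.4]
103 299 302 [461.4  -4.2 269.6]
104 299 301 [460.6  -7.2 263.6]
105 299 301 [460.9  -6.5 260.8]
106 298 302 [460.7  -6.6 257.1]
107 298 302 [460.5  -6.6 253.6]
108 298 302 [460.8  -6.  250.6]
109 298 302 [462.9  -3.  250.3]
110 298 301 [462.7  -5.2 245.1]
111 298 301 [461.9  -6.  240.5]
112 298 301 [461.6  -6.2 236.6]
113 298 301 [461.   -6.7 232.4]
114 298 301 [460.8  -6.7 228.7]
115 298 301 [462.3  -4.5 227.4]
116 298 301 [460.4  -6.7 221.2]
117 298 301 [460.   -7.  217.2]
118 298 301 [459.9  -6.9 213.6]
119 298 301 [459.8  -6.7 209.9]
120 298 301 [461.7  -4.1 209.2]
121 298 300 [461.3  -6.6 203.3]
122 298 300 [461.7  -5.8 200.4]
123 298 300 [462.6  -4.5 198.2]
124 298 300 [461.   -6.3 192.2]
125 299 299 [464.3  -1.8 193.6]
[[ 0.0395034   0.0321386 ]
 [ 0.45232553 -0.01299851]]
[ 0.46101899 -0.00612755]
```

The stem is vertical (x and y constant to within 1 mm), its axis is about 1 mm from the TCP, and the tip height is consistent with TCP − 86 mm. Now I'll find the notch centreline precisely in both starting images, and refine the neck.

```bash
python3 - <<'E'
from h import *
for tag,(x0,y0,x1,y1),zo in (('scene0',(205,95,252,128),.0315),('top0',(362,208,395,262),.0297)):
    f=load(tag);P=cloud(f);M=np.array(f['world_from_camera']);F=192/np.tan(np.radians(f['fov_y'])/2)
    g=cv2.cvtColor(f['image'],cv2.COLOR_BGR2GRAY).astype(float)
    def onplane(u,v,z):
        q=np.array([(u-f['cx'])/F,(v-f['cy'])/F,1.]);d=M[:3,:3]@q;return M[:3,3]+d*(z-M[2,3])/d[2]
    pts=[];sub=g[y0:y1,x0:x1]
    face=[];
    for v in range(y0,y1):
        for u in range(x0,x1):
            p=onplane(u,v,zo); c=np.array([.5155,-.3374 if tag[0]=='s' else -.340]); d=p[:2]-c; a=np.radians(174.2)
            X=d@[np.cos(a),np.sin(a)];Y=d@[-np.sin(a),np.cos(a)]
            if abs(X)<.048 and abs(Y)<.016: face.append((X,Y,g[v,u]))
    A=np.array(face);med=np.median(A[:,2]);w=np.clip(med-A[:,2]-12,0,None)
    c=(A[:,:2]*w[:,None]).sum(0)/w.sum(); k=w>0; s=np.polyfit(A[k,0],A[k,1],1,w=np.sqrt(w[k])); D=A[w>0.4*w.max()]
    print(tag,med,A[:,2].min(),'centroid mm',c*1000,'slope deg',np.degrees(s[0]),'x range',D[:,0].min()*1000,D[:,0].max()*1000,k.sum())
    # neck: fit circle from rim brightness via ellipse of rim depth points
for tag,(x0,y0,x1,y1),zt in (('scene0',(240,154,304,200),.1515),('top0',(240,185,285,225),.1501)):
    P=cloud(load(tag))[y0:y1,x0:x1].reshape(-1,3);T=P[(abs(P[:,2]-zt)<.0035)]
    from scipy.optimize import least_squares
    r=least_squares(lambda q:np.hypot(T[:,0]-q[0],T[:,1]-q[1])-.0165,[.5875,.043],loss='soft_l1',f_scale=.002);print(tag,r.x*1000,len(T),np.median(T[:,2]))
E
```

```text
scene0 175.0 78.0 centroid mm [-1.17054103  1.34167513] slope deg 1.1305813567923024 x range -45.74992835946282 37.70362103944323 52
top0 157.0 79.0 centroid mm [-0.59415461 -0.08892862] slope deg -0.34785814656460146 x range -39.25382013047096 35.39718806785422 85
scene0 [586.7709757   44.96896479] 82 0.1512181582569318
top0 [587.01517262  41.28165702] 75 0.1499534901880617
```

Seam middle in the arm's frame is about (517.3, -340.0), direction 174.2°. The notch start for the TCP is then about (558, -344). I'll carry the probe there high up, then come down to 20 mm above the face.

```bash
python3 -m jog '{"dp":[[2,-10,0],[8,-30,0],[16,-60,0],[26,-95,0],[37,-133,0],[48,-171,0],[59,-209,0],[70,-247,0],[80,-283,0],[88,-312,0],[93,-330,0],[95,-336,0]],"twist":[0,0,0,0,0,0,0,0,0,0,0,0],"gripper":[0,0,0,0,0,0,0,0,0,0,0,0]}'
python3 -m jog '{"dp":[[0,0,-4],[0,0,-14],[0,0,-28],[0,0,-44],[0,0,-60],[0,0,-76],[0,0,-92],[0,0,-108],[0,0,-120],[0,0,-130],[0,0,-135],[0,0,-135]],"twist":[0,0,0,0,0,0,0,0,0,0,0,0],"gripper":[0,0,0,0,0,0,0,0,0,0,0,0]}'
python3 - <<'E'
from h import *
f=grab('scene','s6');g=grab('top','t6');s=get_state();print(s['eef_pos'],s['ft_force'],s['joint_positions'])
o=np.zeros((500,800,3),np.uint8)
o[:,:400]=cv2.resize(f['image'][50:150,195:275],(400,500));o[:400,400:]=cv2.resize(g['image'][190:270,350:430],(400,400));cv2.imwrite('pics/c6.png',o)
o=stem('s6',70,125,205,262,.052)
E
```

```text
t: 9.45
eef_pos: [0.5578, -0.3463, 0.2749]
eef_rot: [0.564, 0.826, -0.0, -0.0]
ft_force: [0.8, -0.4, -2.0]
finger_gap: 0.202
grip_force: 58.9
t: 10.65
eef_pos: [0.5578, -0.3434, 0.1402]
eef_rot: [0.563, 0.827, -0.0, -0.0]
ft_force: [-0.6, 1.0, -1.7]
finger_gap: 0.205
grip_force: 58.9
[ 0.5582967  -0.34380929  0.14129051] [-0.2812553   0.27694557 -2.42009186] [ 0.69465566  0.60800043 -0.35198531  1.80877646  0.285642    0.77411698
  0.57007496]
82 207 213 [ 566.  -335.6  170.5]
83 210 213 [ 562.2 -333.8  166.1]
84 211 213 [ 558.2 -339.7  156.6]
85 211 213 [ 557.2 -342.8  150.2]
86 212 214 [ 555.1 -340.8  146.7]
87 212 214 [ 555.9 -339.9  143.6]
88 212 214 [ 555.7 -341.3  138.6]
89 212 214 [ 556.3 -340.9  135.1]
90 213 214 [ 555.6 -339.4  131.8]
91 212 214 [ 555.6 -344.3  124.5]
92 212 215 [ 554.7 -343.3  120.7]
93 212 215 [ 557.4 -338.3  121.2]
94 212 215 [ 558.  -337.9  117.6]
95 213 215 [ 558.4 -334.3  116.2]
96 213 215 [ 557.2 -337.8  109.1]
97 213 215 [ 555.8 -341.8  101.6]
98 214 215 [ 557.3 -335.5  102.5]
99 213 215 [ 556.6 -341.8   93.7]
100 213 215 [ 556.8 -342.4   89.2]
101 213 215 [ 557.1 -342.7   84.8]
102 213 215 [ 556.7 -344.5   79.2]
103 214 216 [ 555.4 -340.4   77.2]
104 214 216 [ 555.7 -340.8   72.8]
105 214 216 [ 556.6 -339.8   69.6]
106 215 216 [ 553.4 -343.8   61. ]
107 214 216 [ 556.2 -342.5   58.9]
108 214 216 [ 556.5 -342.9   54.4]
```

View pics/c6.png

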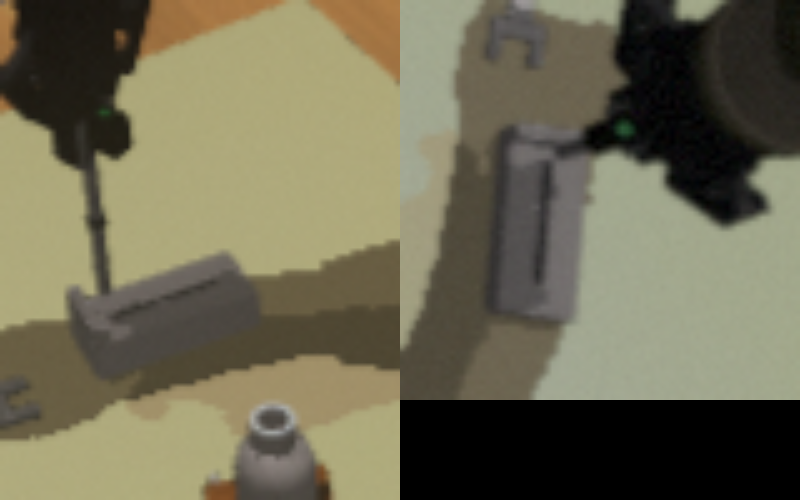

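The left crop shows the tip just inside the stop, over the notch's end at about (105,293). The right crop (top view) shows the stem from the bar at (620,130) to the tip at about (556,155), with the notch running from (546,168) to (540,283). I'll compare tip and notch within the top camera.

```bash
python3 - <<'E'
from h import *
f=load('t6');P=cloud(f);M=np.array(f['world_from_camera']);F=192/np.tan(np.radians(f['fov_y'])/2)
for r in range(216,226):
    print(r,[(c,(P[r,c]*1000).round(0).astype(int).tolist()) for c in range(377,392,1) if P[r,c,2]>.05])
def onplane(u,v,z):
    d=M[:3,:3]@np.array([(u-f['cx'])/F,(v-f['cy'])/F,1.]);return (M[:3,3]+d*(z-M[2,3])/d[2])*1000
for n,u,v,z in (('tip',156,155,.055),('notch a',146,168,.03),('notch b',140,283,.03)): print(n,onplane(350+u/5-.4,190+v/5-.4,z).round(1))
print(f['image'][214:228,374:392].mean(-1).astype(int))
E
```

```text
216 [(387, [551, -313, 188]), (388, [550, -314, 193]), (389, [549, -313, 202]), (390, [548, -315, 204]), (391, [549, -318, 204])]
217 [(386, [561, -342, 99]), (387, [548, -314, 185]), (388, [547, -315, 191]), (389, [547, -315, 197]), (390, [546, -316, 203]), (391, [546, -318, 205])]
218 [(384, [560, -341, 84]), (385, [558, -339, 97]), (386, [558, -340, 104]), (387, [546, -315, 181]), (388, [545, -315, 191]), (389, [544, -315, 197]), (390, [543, -316, 201]), (391, [543, -317, 206])]
219 [(381, [561, -340, 57]), (382, [559, -340, 67]), (383, [558, -339, 80]), (384, [557, -340, 86]), (385, [556, -341, 93]), (386, [555, -342, 98]), (387, [553, -340, 112]), (388, [543, -318, 181]), (389, [542, -316, 194]), (390, [541, -316, 201]), (391, [540, -317, 208])]
220 [(381, [557, -339, 61]), (382, [556, -340, 68]), (383, [555, -340, 77]), (384, [554, -341, 82]), (386, [553, -343, 93]), (387, [552, -345, 99]), (388, [540, -316, 186]), (389, [540, -318, 188]), (390, [538, -317, 198]), (391, [538, -318, 203])]
221 [(381, [554, -341, 56]), (382, [554, -341, 63]), (383, [553, -343, 69]), (384, [552, -
[... 478 characters left out ...]
 32   7   0  13   8   2]
 [108 108 101  89  85  86  73  56  44  44  40  41  43  33  21   4  18  32]
 [110 109 111 108 106 106  91  55  43  50  56  62  67  66  55  50  69  89]
 [111 110 109 107 104 100  94  77  65  74  86  92 103 101  97 109 134 149]
 [107 103  98  85  74  65  82 100 101 105 108 107 110 105 121 149 155 156]
 [ 94  86  83  82  67  50  76 109 109 110 110 111 109 107 124 155 156 157]
 [ 81  86  82  79  65  46  81 106 112 111 112 110 110 108 124 155 155 158]
 [ 80  80  83  75  59  45  76 107 110 110 111 109 108 106 124 151 157 158]
 [ 79  81  81  74  55  42  78 104 110 111 110 110 108 111 132 153 158 157]
 [ 80  82  83  73  57  47  71  92 108 112 111 110 109 127 150 157 157 159]]
```

The two cameras bracket the seam estimate to within about 1.5 mm, and (558, -344) is right for the start. I'll lower 20 mm slowly so the tip is 5 mm above the face, then sweep at 3 mm per row.

```bash
python3 -m jog '{"dp":[[0,0,-3],[0,0,-7],[0,0,-11],[0,0,-15],[0,0,-18],[0,0,-20],[0,0,-20],[0,0,-20]],"twist":[0,0,0,0,0,0,0,0],"gripper":[0,0,0,0,0,0,0,0]}'
python3 - <<'E'
from h import *
f=grab('scene','s7');s=get_state();print(s['eef_pos'],s['ft_force'])
cv2.imwrite('pics/c7.png',cv2.resize(f['image'][75:135,200:260],(600,600)))
o=stem('s7',98,118,205,225,.038)
E
```

```text
t: 11.55
eef_pos: [0.558, -0.3438, 0.1209]
eef_rot: [0.563, 0.827, -0.0, -0.0]
ft_force: [-0.1, -0.2, -1.6]
finger_gap: 0.202
grip_force: 58.9
[ 0.55812547 -0.34381437  0.1209966 ] [ 0.41910863 -0.26675234 -1.97085993]
98 212 215 [ 559.1 -339.2  100.8]
99 212 215 [ 558.8 -340.9   95.3]
100 213 215 [ 555.3 -345.7   86.1]
101 213 215 [ 555.1 -347.1   80.9]
102 213 215 [ 558.6 -340.4   82.9]
103 213 215 [ 558.8 -341.    78.4]
104 215 216 [ 553.8 -341.    71.8]
105 214 216 [ 556.5 -340.    69.5]
106 214 216 [ 556.1 -341.8   63.7]
107 208 216 [ 563.7 -349.8   57.3]
108 208 216 [ 565.3 -347.3   55.5]
109 208 222 [ 562.3 -345.9   50.7]
110 209 216 [ 565.8 -344.8   48.9]
111 209 216 [ 566.3 -344.2   45.1]
112 210 216 [ 566.9 -341.1   43.3]
113 210 214 [ 573.  -335.3   46.2]
114 211 215 [ 571.  -332.6   42.8]
115 212 218 [ 569.7 -325.4   43.1]
116 213 215 [ 572.2 -324.    40.9]
117 213 214 [ 575.5 -321.6   40. ]
```

View pics/c7.png

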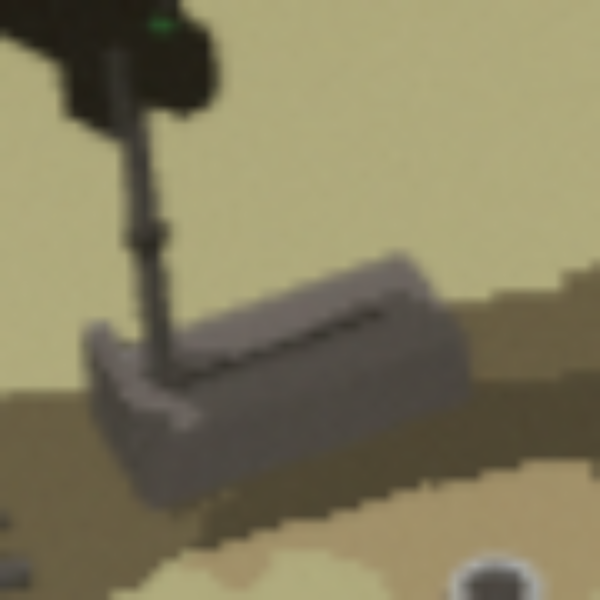

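The crop shows the tip at about (163,378), right at the notch's start beside the stop, and there is no contact force. Now I'll sweep.

```bash
python3 -m jog '{"dp":[[-3,0.3,0],[-6,0.6,0],[-9,0.9,0],[-12,1.2,0],[-15,1.5,0],[-18,1.8,0],[-21,2.1,0],[-24,2.4,0],[-27,2.7,0],[-30,3,0],[-33,3.3,0],[-36,3.6,0]],"twist":[0,0,0,0,0,0,0,0,0,0,0,0],"gripper":[0,0,0,0,0,0,0,0,0,0,0,0]}'
python3 -m jog '{"dp":[[-3,0.3,0],[-6,0.6,0],[-9,0.9,0],[-12,1.2,0],[-15,1.5,0],[-18,1.8,0],[-21,2.1,0],[-24,2.4,0],[-27,2.7,0],[-30,3,0],[-33,3.3,0],[-36,3.6,0]],"twist":[0,0,0,0,0,0,0,0,0,0,0,0],"gripper":[0,0,0,0,0,0,0,0,0,0,0,0]}'
python3 -m jog '{"dp":[[-3,0.3,0],[-6,0.6,0],[-9,0.9,0],[-12,1.2,0],[-12,1.2,0],[-12,1.2,0]],"twist":[0,0,0,0,0,0],"gripper":[0,0,0,0,0,0]}'
python3 - <<'E'
from h import *
f=grab('scene','s8');s=get_state();print(s['eef_pos'],s['ft_force'])
cv2.imwrite('pics/c8.png',cv2.resize(f['image'][75:135,200:260],(600,600)))
E
```

```text
t: 12.8
eef_pos: [0.5218, -0.3402, 0.1209]
eef_rot: [0.563, 0.827, -0.0, 0.0]
ft_force: [1.9, 1.0, -1.7]
finger_gap: 0.205
grip_force: 58.9
t: 14.0
eef_pos: [0.4858, -0.3365, 0.1209]
eef_rot: [0.563, 0.827, 0.0, 0.0]
ft_force: [0.4, -0.4, -2.4]
finger_gap: 0.201
grip_force: 58.9
t: 14.6
eef_pos: [0.474, -0.3354, 0.1209]
eef_rot: [0.563, 0.827, 0.0, 0.0]
ft_force: [0.5, 0.5, -2.4]
finger_gap: 0.197
grip_force: 58.9
[ 0.47416271 -0.33542223  0.12093467] [ 0.63851762 -0.17729788 -1.77675249]
```

View pics/c8.png

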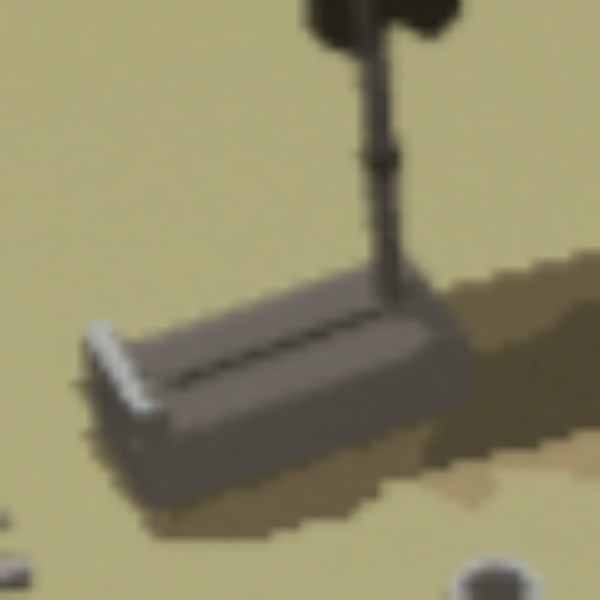

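The crop shows the tip at about (390,300), over the far end of the notch, with no contact force, so the sweep is complete. That was my last picture, so the rest is numeric. I'll lift and carry to just above the neck.

```bash
python3 -m jog '{"dp":[[0,0,4],[0,0,12],[0,0,24],[0,0,40],[0,0,58],[0,0,76],[0,0,94],[0,0,112],[0,0,130],[0,0,145],[0,0,153],[0,0,155]],"twist":[0,0,0,0,0,0,0,0,0,0,0,0],"gripper":[0,0,0,0,0,0,0,0,0,0,0,0]}'
python3 -m jog '{"dp":[[3,10,0],[9,28,0],[18,56,0],[30,92,0],[43,132,0],[56,172,0],[69,212,0],[81,250,0],[92,286,0],[101,316,0],[108,340,0],[111,352,0]],"twist":[0,0,0,0,0,0,0,0,0,0,0,0],"gripper":[0,0,0,0,0,0,0,0,0,0,0,0]}'
python3 -m jog '{"dp":[[1,6,-2],[2,15,-4],[3,22,-6],[3,26,-6],[3,26,-6],[3,26,-6]],"twist":[0,0,0,0,0,0],"gripper":[0,0,0,0,0,0]}'
python3 - <<'E'
from h import *
f=grab('scene','s9');g=grab('top','t9');s=get_state();print(s['eef_pos'],s['eef_rot'],s['ft_force'])
o=stem('s9',120,185,240,310,.163)
P=cloud(g).reshape(-1,3);m=(np.hypot(P[:,0]-.588,P[:,1]-.043)<.03);T=P[m&(P[:,2]>.145)&(P[:,2]<.156)];print('top rim',len(T),T.mean(0) if len(T) else 0)
T=P[m&(P[:,2]>.165)&(P[:,2]<.27)];print('top stem',len(T),np.median(T,0) if len(T) else 0)
E
```

```text
t: 15.85
eef_pos: [0.4744, -0.3355, 0.2774]
eef_rot: [0.563, 0.827, -0.0, 0.001]
ft_force: [0.2, 0.3, -2.9]
finger_gap: 0.208
grip_force: 58.9
t: 17.05
eef_pos: [0.5847, 0.0202, 0.2751]
eef_rot: [0.561, 0.828, 0.0, -0.001]
ft_force: [0.5, -0.5, -2.4]
finger_gap: 0.202
grip_force: 58.9
t: 17.65
eef_pos: [0.588, 0.0421, 0.2699]
eef_rot: [0.563, 0.826, -0.0, 0.0]
ft_force: [0.3, 0.4, -1.7]
finger_gap: 0.203
grip_force: 58.9
[0.58800308 0.04195519 0.26997107] [ 5.63261320e-01  8.26278795e-01 -1.21153954e-04  1.53198795e-04] [ 0.13725486  0.42769332 -1.89868836]
126 267 273 [598.   56.3 304.2]
127 269 273 [594.2  54.9 297.8]
128 270 273 [586.8  45.8 283.5]
129 270 273 [585.8  44.4 278.4]
130 270 273 [585.2  43.4 273.9]
131 270 273 [585.9  44.4 271.6]
132 270 273 [585.   43.  266.5]
133 270 273 [586.4  45.2 265.6]
134 270 273 [587.3  46.5 263.6]
135 270 273 [586.7  45.6 259.1]
136 270 273 [585.5  43.7 253.4]
137 269 273 [587.3  44.2 251.2]
138 269 273 [586.6  43.  246.3]
139 269 273 [587.6  44.6 244.6]
140 270 273 [587.8  47.2 243.3]
141 270 273 [585.3  43.2 235. ]
142 270 273 [586.3  44.8 233.2]
143 270 273 [585.3  43.3 227.9]
144 270 273 [585.9  44.2 225.2]
145 270 273 [585.5  43.4 220.7]
146 270 273 [585.7  43.8 217.4]
147 270 273 [587.3  46.2 216.6]
148 270 273 [587.   45.7 212.4]
149 270 273 [586.4  44.8 207.5]
150 270 273 [586.3  44.6 203.6]
151 270 273 [586.1  44.3 199.4]
152 270 273 [586.3  44.6 196. ]
153 270 273 [586.6  45.  192.7]
154 270 273 [587.2  45.9 190.1]
155 270 272 [587.5  44.  184.8]
top rim 15 [0.57961095 0.05535907 0.1492871 ]
top stem 0 0
```

```bash
python3 - <<'E'
from h import *
f=load('scene0');M=np.array(f['world_from_camera']);F=192/np.tan(np.radians(f['fov_y'])/2)
def proj(p):
    q=M[:3,:3].T@(np.array(p)-M[:3,3]);return np.array([F*q[0]/q[2]+f['cx'],F*q[1]/q[2]+f['cy']])
g=f['image'].mean(-1).astype(int)
for r in range(157,180): print(r,g[r,260:284])
# photometric fit: ring 13..20 mm radius at z bright, bore dark
from scipy.optimize import minimize
th=np.linspace(0,2*np.pi,72,endpoint=False)
G=cv2.GaussianBlur(f['image'].mean(-1).astype(np.float32),(0,0),.5)
def samp(c,R,z):
    p=np.array([proj([c[0]+R*np.cos(t),c[1]+R*np.sin(t),z]) for t in th],np.float32)
    return cv2.remap(G,p[:,:1].copy(),p[:,1:].copy(),cv2.INTER_LINEAR).ravel()
best=max(((samp((x,y),.0165,.1515).mean()-samp((x,y),.0105,.1515).mean()-0*1,x,y) for x in np.arange(.580,.5951,.0005) for y in np.arange(.036,.0511,.0005)))
print(best, proj([best[1],best[2],.1515]))
for z in (.2,.1515): print(z,proj([.5862,.0445,z]))
E
```

```text
157 [ 70  71  72  90 124 149 155 155 155 154 154 154 154 155 156 155 154 154
 155 155 153 156 155 155]
158 [ 73  78  77  76  92 142 155 156 155 157 161 164 165 163 157 156 157 156
 156 155 155 156 155 154]
159 [ 75  77  76  77  78 138 155 159 170 173 175 175 176 175 173 168 161 156
 155 155 155 154 155 154]
160 [ 75  73  73  73  74 103 151 170 167 145 110  97  98 112 138 167 173 163
 157 155 155 155 155 155]
161 [ 72  73  74  74  70 119 164 157 110  85  74  72  70  77  82 106 160 174
 165 157 156 155 154 155]
162 [ 54  50  48  47  62 146 173 116  72  68  71  72  71  69  70  71 120 165
 170 160 154 154 154 156]
163 [ 41  42  41  42  63 151 167 106  67  67  72  71  70  69  71  67  88 156
 174 162 155 154 154 155]
164 [ 41  41  43  42  80 155 172 108  65  68  70  70  71  71  71  68  97 159
 167 159 154 155 156 153]
165 [ 41  41  39  42  59 150 174 130  80  67  69  72  72  71  69  81 146 171
 136 144 156 155 155 154]
166 [ 50  49  59 111  98 103 160 168 144  99  66  60  60  60  95 148 172 158
  99 122 151 155 155 156]
167 [142 143 144 133 100  74 104 150 168 164 161 142 134 154 164 174 1
[... 752 characters left out ...]
]
175 [ 95  99 107 112 116 117 124 122 101  92  93 118  96 108 120 119 122 119
 123 121 118 113 108  92]
176 [ 90  96 105 111 116 119 123 126 122 124 125 130 127 129 131 120 125 123
 122 120 116 110 104  90]
177 [ 88  90 100 108 112 116 119 122 125 126 128 129 129 126 126 123 121 122
 119 117 113 106  98  84]
178 [ 85  84  95 102 108 112 115 119 120 124 123 125 124 122 123 121 119 116
 115 113 111 101  92  79]
179 [ 77  78  89  96 103 109 112 112 113 119 120 121 120 119 118 115 114 112
 112 109 103  93  87  76]
(np.float32(73.80376), np.float64(0.5854999999999994), np.float64(0.044000000000000004)) [271.68058515 163.17897606]
0.2 [271.50896946 150.90951724]
0.1515 [271.56634764 163.39785434]
```

The neck centre (scene frame 585.5–587, 44–45) and the stem axis (586.2, 44.5) agree within 1 mm, and the collar has 6 mm clearance. I'll shift x by -0.5 mm and lower 94 mm, so the tip ends at 90 mm and the collar at 150 mm.

```bash
python3 -m jog '{"dp":[[-0.5,0,-3],[-0.5,0,-8],[-0.5,0,-13],[-0.5,0,-18],[-0.5,0,-23],[-0.5,0,-28],[-0.5,0,-33],[-0.5,0,-38],[-0.5,0,-43],[-0.5,0,-47],[-0.5,0,-49],[-0.5,0,-50]],"twist":[0,0,0,0,0,0,0,0,0,0,0,0],"gripper":[0,0,0,0,0,0,0,0,0,0,0,0]}'
python3 - <<'E'
from h import *
f=grab('scene','s10');s=get_state();print(s['eef_pos'],s['ft_force'],s['torque'])
g=f['image'].mean(-1).astype(int)
for r in range(138,170): print(r,g[r,260:284])
E
```

```text
t: 18.95
eef_pos: [0.5874, 0.0426, 0.2197]
eef_rot: [0.563, 0.827, -0.0, -0.0]
ft_force: [-0.1, -0.3, -2.2]
finger_gap: 0.203
grip_force: 58.9
[0.58747615 0.04262474 0.21968082] [-0.36589684 -0.09816254 -1.87255848] [ 0.05153542 -0.02407667  0.02831577]
138 [161 161 161 161 111  50  30  31  30  31  36  49  51  40 110  89  41  27
  29  28  28  28  63 132]
139 [162 160 162 163 112  51  31  31  30  29  38  51  52  43 134 151 148 100
  43  29  29  63 133 120]
140 [162 160 161 161 153 137  83  37  31  30  36  50  50  47 139 161 161 155
 149 120  84 133 118  93]
141 [161 160 161 161 162 160 152 128  77  38  46  52  54  55 137 160 160 161
 161 154 151 159 115  88]
142 [156 160 161 160 161 160 161 158 150 130  78  55  57  58 140 162 160 161
 161 159 160 124  92  88]
143 [145 161 162 161 161 161 161 161 160 159  96  58  59  57 138 162 160 159
 161 161 124  94  88  89]
144 [106 150 160 163 161 161 160 161 161 160  98  59  59  57 138 161 161 160
 160 160 115  88  88  89]
145 [103 150 161 161 162 161 160 161 161 161 100  60  61  56 138 161 160 161
 161 160 115  89  89  89]
146 [ 72 143 163 162 1
[... 1624 characters left out ...]
99 77 66 68 63 60 58 57 64 67 69 74 78 87 89 92 87 88]
163 [41 40 38 39 51 89 94 72 64 69 63 58 58 57 62 65 63 72 76 86 88 90 89 88]
164 [40 40 40 38 58 90 97 73 64 68 61 58 57 57 65 64 62 71 74 85 90 90 89 89]
165 [ 40  39  38  41  53  91 101  82  69  67  63  60  60  58  64  65  70  73
  70  83  89  88  87  90]
166 [48 47 59 64 67 77 97 99 87 73 59 59 59 54 62 71 73 76 66 75 86 90 88 90]
167 [148 148 108  81  70  70  79  97 100  98  95  86  85  92  96  82  77  70
  63  61  73  85  90  89]
168 [160 161 111  76  71  67  69  74  84  99 103 103 101 101  88  75  70  66
  63  63  62  85  90  89]
169 [162 123  82  77  71  67  66  69  72  76  77  78  79  77  72  68  70  65
  61  67  96 102  94  90]
```

Stem centre is at column 271.9 and the neck centre at 271.6, so the probe is about 0.9 mm off along the image. The collar row (152.0) matches the prediction (152.1). I'll correct by +0.7/-0.2 mm and lower the last 44 mm.

```bash
python3 -m jog '{"dp":[[0.7,-0.2,-3],[0.7,-0.2,-8],[0.7,-0.2,-13],[0.7,-0.2,-18],[0.7,-0.2,-23],[0.7,-0.2,-28],[0.7,-0.2,-33],[0.7,-0.2,-37],[0.7,-0.2,-40],[0.7,-0.2,-42],[0.7,-0.2,-44],[0.7,-0.2,-44]],"twist":[0,0,0,0,0,0,0,0,0,0,0,0],"gripper":[0,0,0,0,0,0,0,0,0,0,0,0]}'
python3 -m jog '{"dp":[[0,0,0],[0,0,0],[0,0,0]],"twist":[0,0,0],"gripper":[0,0,0]}'
python3 - <<'E'
from h import *
f=grab('scene','s11');s=get_state();print(s['eef_pos'],s['ft_force'],s['torque'])
M=np.array(f['world_from_camera']);F=192/np.tan(np.radians(f['fov_y'])/2)
def proj(p):
    q=M[:3,:3].T@(np.array(p)-M[:3,3]);return np.array([F*q[0]/q[2]+f['cx'],F*q[1]/q[2]+f['cy']])
print(proj([.586,.0443,.1515]),proj([.586,.0443,.149]),proj([.586,.0443,.154]))
g=f['image'].mean(-1).astype(int)
for r in range(152,170): print(r,g[r,262:282])
E
```

```text
t: 20.2
eef_pos: [0.5881, 0.0424, 0.1757]
eef_rot: [0.563, 0.827, -0.0, -0.0]
ft_force: [0.9, -0.5, -2.2]
finger_gap: 0.206
grip_force: 58.9
t: 20.5
eef_pos: [0.5883, 0.0424, 0.1761]
eef_rot: [0.563, 0.826, 0.0, 0.0]
ft_force: [-0.0, 0.6, -1.5]
finger_gap: 0.205
grip_force: 58.9
[0.5882434  0.04241929 0.1760011 ] [ 0.44048575 -0.16868305 -1.91237668] [ 0.03663349  0.05074905 -0.01112868]
[271.58737504 163.32234221] [271.59021276 163.94680504] [271.58452895 162.6960395 ]
152 [144 162 153 125  70  36  31  29  33  49  46  90 104  93  88  85  70  43
  43  75]
153 [109 151 163 156 150 123  71  35  45  52  50  69  85  89  90  89  88  84
  84  88]
154 [101 149 161 162 161 157 150 110  66  55  56  64  82  89  89  90  88  88
  89  88]
155 [ 74 143 162 162 161 160 161 136  79  59  60  66  84  90  90  89  88  88
  89  89]
156 [ 72 115 153 162 161 161 162 159  96  57  61  65  84  89  89  89  89  90
  89  90]
157 [ 72  92 125 154 160 162 126 106  72  59  60  67  83  88  90  87  88  89
  89  89]
158 [ 76  76  80 144 161 124  94  83  64  57  60  64  81  89  88  90  89  90
  88  89]
159 [ 77  60  52 138 124  90  80  77  64  58  59  63  72  86  85  88  89  90
  90  89]
160 [60 45 47 76 91 79 76 76 62 59 59 63 73 77 76 80 88 89 89 89]
161 [54 47 46 73 94 82 68 70 60 59 58 60 67 71 74 76 80 86 90 86]
162 [ 41  40  45  85 100  77  63  55  56  58  60  50  54  63  70  74  78  85
  89  89]
163 [37 37 51 90 94 70 64 52 52 58 60 47 52 60 64 71 74 85 90 90]
164 [40 40 57 91 99 73 63 53 40 41 40 38 49 63 62 72 75 86 88 88]
165 [37 41 52 91 99 82 67 64 46 38 35 41 60 64 68 75 68 83 90 89]
166 [60 64 67 78 96 99 89 73 58 55 54 53 62 70 74 74 66 76 88 89]
167 [ 85  81  71  69  81  97 100  99  95  76  68  71  74  75  76  70  62  60
  72  85]
168 [ 84  76  69  67  68  73  85  98 102 100  85  77  77  73  68  65  61  63
  64  71]
169 [ 78  76  71  66  69  68  74  75  76  78  74  74  73  70  67  67  61  67
  95 100]
```

The collar spans columns 268.6–274.6 (centre 271.6, neck centre 271.6). Its rows centre on about 163.2, against 163.3 for the neck opening. The only force is the probe's own weight, so I'll hand in.

```bash
python3 -c "
from bench import *
s=get_state();print(abs(s['joint_velocities']).max(),s['t']);print(finish_job())"
```

```text
0.0012645242092851109 20.55
the job is handed in; nothing more can be done
None
```

The probe was swept along the whole notch about 5 mm above the face, and is now held steady and centred in the cylinder neck with its collar level with the top; I handed the job in at 20.6 s, and no result came back.

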